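Strip the spacer rings off the stand bar

TASK

Slide the stop collar off the free end of the stand's horizontal bar and stand it upright on the bare wing of the stand's foot plate, beside the post, leaving the rings on the bar. Then slide both aluminium spacer rings along the bar and off its end so that they drop into the red tray below and stay in it. Do not disturb the beaker, the amber bottle or the moisture tin that stand on the bench round the work.

Things in the scene. Friction and masses are not known exactly. Their poses are not given: they have to be found in the camera images.
- stand: Fixed stand. Origin on the bench under the bar-side face of its square post (44 mm wide, 108 high); x runs along the bar to its free end, y left of it, z up. Bar: 16 mm thick, level, 195 mm long from that face, axis 85 mm up. Foot plate 12 mm high (bolt heads to 20): x -60 to 20, y -50 to 50 mm, plus a bare wing on the left, x -30 to 50, y 40 to 130 mm
- bar_end (a point): Centre of the end face of the bar's free end, 85 mm above the bench; x points out along the bar
- park (a point): Middle of the bare wing of the foot plate, on its top face 12 mm above the bench, where the collar is to stand; axes as the stand's. The wing is 80 mm (x) by 90 mm (y)
- collar_mid (a point): Centre of the stop collar, a dark steel block (0.15 to 0.3 kg) hanging loose and upright on the bar outside the rings: 28 mm along the bar (x), 46 mm wide (y), 60 mm high (z). Flat underside 30 mm below this point; through bore of 24 mm along x, its centre 8 mm above this point; a small slackened thumbscrew stands up to 42 mm above this point
- ring_inner_mid (a point): Centre of the aluminium spacer ring nearer the post: outside diameter 80 mm, hole 32 mm, 22 mm thick along its x axis, 0.15 to 0.3 kg. It hangs loose on the bar, its centre about 8 mm below the bar's axis; at least 54 mm of bare bar lie between it and the post
- ring_outer_mid (a point): Centre of the other spacer ring, the same in form, between the inner ring and the collar; the rings and collar do not touch each other at the start
- tray: Loose red tray, 216 mm (x) by 303 mm (y, roughly along the bar), rim 24 mm high; inner floor 176 x 260 mm, 3 mm above the bench; origin at the centre of its underside. It lies under the bar's free end, its near edge about 70 mm short of the end; the hanging rings clear its rim by about 12 mm, and a ring leaving the bar drops about 35 mm into it
- beaker: Clear beaker, 62 mm in diameter, 78 mm high, standing loose to the right of the stand; bystander; origin at the centre of its underside
- bottle: Small amber bottle with a white cap, 47 mm in diameter, 87 mm high, standing loose beyond the black tray, to the far left of the stand (it may change places with the tin); bystander; origin at the centre of its underside
- moisture_tin: Round metal tin, 64 mm in diameter, 42 mm high, standing loose beyond the black tray, to the far left of the stand (it may change places with the bottle); bystander; origin at the centre of its underside
Things that resemble listed ones, but are neither listed nor needed, are in the scene too. Leave any turquoise look-alike of the part that bears ring_outer_mid alone. Leave any pink look-alike of the part that bears ring_inner_mid alone.

How it is judged:
By the outcome, as a careful person would: the job done as asked, in the order asked, and still so for the second after the job is handed in, with the robot touching nothing.
It also fails if it takes over 59 s, if anything falls off the work surface, if the arm or the gripper's body presses on something with over 40 N, if the wrist force passes 120 N, or if a joint passes its speed limit or range.

ROBOT

A 7-joint arm with a two-finger parallel gripper is mounted at the origin on a cart in front of the work surface, level with it; the furniture and walls round the work are solid. World frame = base frame: x ahead of the robot, y to its left, z up, the work surface at z = 0. Lengths are in m, angles in rad, forces in N, time in s.
With the tool pointing down it reaches from about 0.4 to 0.85 m from the base axis. Payload 6.9 kg.
Tool frame: the origin (TCP) lies midway between the tips of the shut fingers; the grasp point (between the pads) lies grip_point_offset behind it (grip_point_offset is the distance from the TCP to the grasp point, in m); z points along the fingers, y is the direction in which the jaws open and shut (so a half turn about z gives the same grasp; the last joint's range is limited). The gripper opens to 85 mm and grips with 20 to 120 N. Pads are 22 mm wide; open, the fingers measure 114 mm over their backs; the gripper's body (76 mm by 85 mm) begins 54 mm behind the grasp point. The pads swing forward as they close: fully open they stand 13 mm farther back than shut.
Start: joints at [1.391, 0.507, -0.238, 1.5, 0.126, 1.149, -0.155], TCP at [0.176, -0.6, 0.231] pointing down, gripper open.
Joint ranges: [-3.08, 3.08], [-0.24, 2.05], [-1.43, 1.35], [0, 2.5], [-1.52, 4.66], [0.17, 1.96], [-2.89, 2.89]. Speed limits (rad/s): [2.39, 2.39, 3.14, 3.14, 3.14, 3.14, 3.14].

INTERFACE

Orientations are given as a 3x3 rotation matrix whose columns are the frame's x, y, z axes.
In Python, from station import read_state, capture, camera_params, close_job, grip_point_offset gives the robot as it stands. The module is installed in compiled form; this text tells all that it offers.
- The arm moves only by the tool drive_tool, never from a script. Its argument "series" is one flat list of numbers, 6 for each row, row after row: the shift along the tool's x, y, z in m, then the turn, a rotation vector about the tool's x, y, z in degrees. A call has 1 to 5 rows; each row is the pose to reach, as a shift and turn from the pose measured when the call began, along the tool's axes at that moment; what a row does not reach only later rows make up. A row lasts 1/8 s, in which the tool goes at most 62.5 mm and 10.7 degrees, less where a joint would pass 70% of its speed; a pose out of reach is approached as far as the arm can. A call with a gripper value outside its range is refused whole. "fingers" is the opening in per cent of the stroke, from 0 (shut) to 100 (fully open), set as the call begins (left out, the last holds). The fingers move at their own pace and stop on an object; "squeeze" is the grip in N (left out, the last holds). Time passes only in rows, so rows that repeat a pose let the fingers close. It gives the time, the measured TCP pose, the force and the opening at its end, in the units of the state.
- read_state(): the state, without advancing time (a new reading comes with each control period).
- capture(name): name is "scene" or "top" or "wrist"; returns (picture, depth): 480x640x3 uint8, red, green, blue; 480x640 float32, m along the optical axis (not along the pixel's ray), 0 where there is no reading.
- camera_params(name): a dict with "intrinsics" (3x3 intrinsics, pixels), "D" ([k1, k2, p1, p2, k3] as OpenCV has them; the pictures are not rectified), "eye" and "attitude" of the camera in the world. Camera axes: x right, y down, z forward; pixel columns grow to the right and rows downward; lengths in m; the calibration is good to about 2 mm. A picture is of the moment at which its call begins: read the wrist's pose just before it. camera_params takes no time and is no camera call; for the wrist camera it gives the pose at the moment of the call.
- close_job(): hands the job in, once; it reports no verdict.
The state is a dict: "time_s": time; "joint_positions": joint angles; "qd": joint speeds; "joint_torque": joint torques, N m; "position": TCP position; "ee_rot": TCP orientation; "ft_force": force on the tool from outside, world axes, zero at the start; "moment": the same for the moment, N m; "opening": finger opening in m.
Only numpy, scipy, OpenCV 4.12 (cv2) and the standard library are available. Lean on these libraries where they do the work, as an engineer would, in place of code of your own. Each camera call takes 0.05 s, during which the arm holds its last target.

## Working session

There is one attempt and no reset: what is moved stays moved. The work goes in short steps, Python scripts to look and compute and a tool call to move; the robot and the scene stay as the last step left them, time stands still between calls to the robot, and variables do not carry over. Pictures are saved under pics/ and viewed, and the job is handed in when it is done.

Besides the shell and the picture viewer there is one more tool, called as name(argument=value, ...) on one line, values as JSON. drive_tool: Moves the arm, as the interface text tells. Its arguments: {"type":"object","properties":{"series":{"type":"array","items":{"type":"number"}},"fingers":{"type":"number"},"squeeze":{"type":"number"}},"required":["series"]}

```bash
mkdir -p pics; ls; cat > h.py <<'E'
import numpy as np, cv2
from station import *
def snap(n,f):
    cp=camera_params(n); p,d=capture(n)
    cv2.imwrite(f'pics/{f}.png',p[:,:,::-1]); np.savez(f'pics/{f}.npz',p=p,d=d,K=cp['intrinsics'],D=cp['D'],eye=cp['eye'],R=cp['attitude'])
    return p,d,cp
E
python3 - <<'E'
from h import *
s=read_state()
print(s, grip_point_offset if not callable(grip_point_offset) else grip_point_offset())
for n in('scene','top'):
    p,d,cp=snap(n,n+'0'); print(n,cp)
E
```

```text
pics
{'time_s': 0.0, 'joint_positions': array([ 1.39149918,  0.50833434, -0.23754823,  1.50115467,  0.12571361,
        1.14891256, -0.15481422]), 'qd': array([-0.00213132, -0.00034318, -0.00093927, -0.00129063, -0.00064584,
       -0.00075042, -0.00124261]), 'joint_torque': array([ 8.53483198e-04, -6.20586848e+01, -2.18568228e+00, -2.49649394e+01,
        1.28099971e-02,  1.20597740e-02,  1.60246958e-05]), 'position': array([ 0.17538832, -0.59934652,  0.23042514]), 'ee_rot': array([[ 9.59709759e-01,  2.80992667e-01, -5.47774464e-04],
       [ 2.80993198e-01, -9.59708198e-01,  1.73144437e-03],
       [-3.91804720e-05, -1.81560496e-03, -9.99998351e-01]]), 'ft_force': array([-0.95983238,  0.28769768,  0.11125823]), 'moment': array([ 0.02301425, -0.04151985,  0.06642396]), 'opening': 0.08533525870125393} 0.0187
scene {'intrinsics': array([[573.75987552,   0.        , 317.220929  ],
       [  0.        , 573.75987552, 232.97491499],
       [  0.        ,   0.        ,   1.        ]]), 'D': array([-0.00922721,  0.        ,  0.        ,  0.        ,  0.        ]), 'eye': array([-0.08474944, -1.34419797,  0.64261127]), 'attitude': array([[ 0.88869693, -0.18121546,  0.42116354],
       [-0.45842337, -0.36744251,  0.80921815],
       [ 0.00811055, -0.91222089, -0.40961843]])}
top {'intrinsics': array([[524.70174407,   0.        , 326.87090586],
       [  0.        , 524.70174407, 234.99128447],
       [  0.        ,   0.        ,   1.        ]]), 'D': array([-0.12871419,  0.        ,  0.        ,  0.        ,  0.        ]), 'eye': array([ 0.32776299, -0.1877076 ,  1.51706342]), 'attitude': array([[ 0.02252719, -0.98820437,  0.15147492],
       [-0.99968726, -0.0239114 , -0.00732271],
       [ 0.01085831, -0.15126259, -0.98843398]])}
```

View pics/scene0.png

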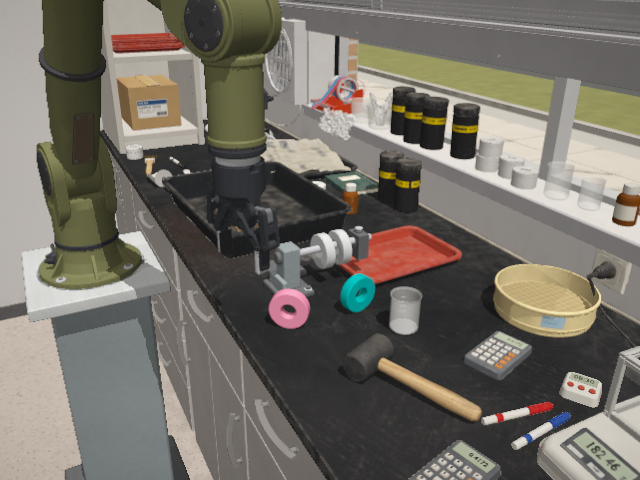

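View pics/top0.png

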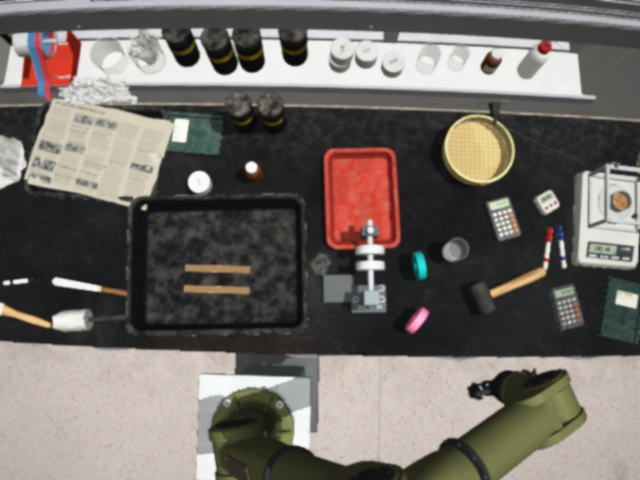

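```bash
python3 - <<'E'
from h import *
a=cv2.imread('pics/top0.png')[130:330,290:490]; cv2.imwrite('pics/top0z.png',cv2.resize(a,(800,600),interpolation=cv2.INTER_CUBIC)) if 0 else cv2.imwrite('pics/top0z.png',cv2.resize(a,(600,600),interpolation=cv2.INTER_CUBIC))
a=cv2.imread('pics/scene0.png')[190:340,220:420]; cv2.imwrite('pics/scene0z.png',cv2.resize(a,(800,600),interpolation=cv2.INTER_CUBIC))
E
```

```text
(no output)
```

View pics/top0z.png

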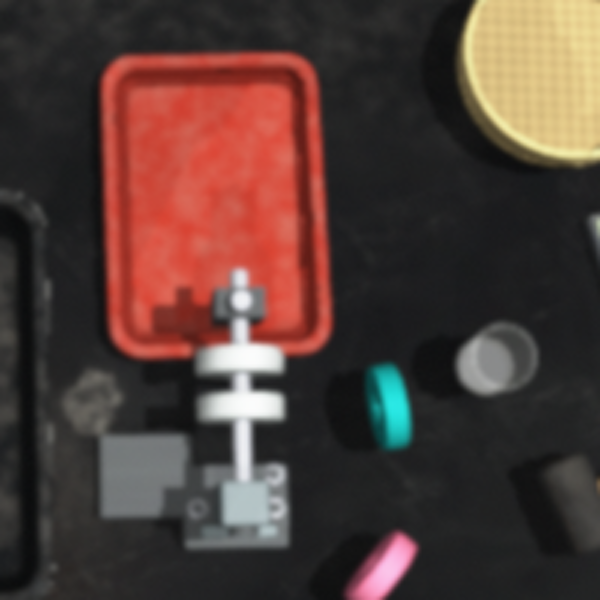

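View pics/scene0z.png

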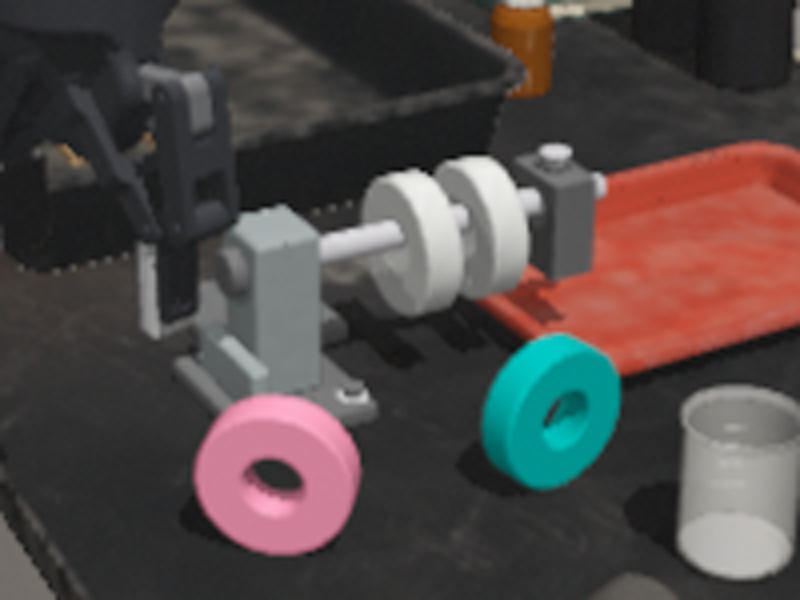

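```bash
cat >> h.py <<'E'
def cloud(z):
    p,d,K,D,eye,R=[z[k] for k in('p','d','K','D','eye','R')]
    v,u=np.mgrid[0:480,0:640]
    n=cv2.undistortPoints(np.stack([u,v],-1).reshape(-1,1,2).astype(np.float64),K,D).reshape(480,640,2)
    c=np.dstack([n*d[...,None],d])
    return c@R.T+eye
def ray(z,u,v,h):
    n=cv2.undistortPoints(np.array([[[u,v]]],float),z['K'],z['D'])[0,0]
    r=z['R']@np.array([n[0],n[1],1]); return z['eye']+r*(h-z['eye'][2])/r[2]
E
python3 - <<'E'
from h import *
z=dict(np.load('pics/top0.npz')); X=cloud(z)
sub=X[215:320,315:402].reshape(-1,3)
# height map print
np.set_printoptions(linewidth=250)
print((X[215:318:3,318:402:2,2]*1000).astype(int))
hsv=cv2.cvtColor(z['p'],cv2.COLOR_RGB2HSV)
# bar: height 0.085..0.1
for n,(lo,hi) in dict(bar=(.087,.1),rings=(.102,.125),col=(.098,.135)).items():
    m=(sub[:,2]>lo)&(sub[:,2]<hi); q=sub[m]; print(n,len(q),q.min(0),q.max(0),q.mean(0))
for n,(u,v) in dict(bottle=(252,172),tin=(200,182),beak=(455,250)).items():
    print(n,X[v,u])
red=((hsv[...,0]<8)|(hsv[...,0]>172))&(hsv[...,1]>120)&(hsv[...,2]>60)
red[:140]=0;red[255:]=0;red[:,:310]=0;red[:,410:]=0
q=X[red];q=q[q[:,2]<.04]; rr=cv2.minAreaRect((q[:,:2]*1000).astype(np.float32)); print('tray',rr,cv2.boxPoints(rr))
E
```

```text
[[-4 -2 -3 ... 24 19 -3]
 [-1  0  2 ... 21 18  2]
 [ 2  2  2 ... 21 23  0]
 ...
 [ 1  3 -1 ... -4 -2 -2]
 [-4 -2 -1 ... -7 -4 -2]
 [-1 -1 -1 ... -4  0 -8]]
bar 357 [ 0.34933594 -0.35395217  0.08707398] [ 0.59114168 -0.2763798   0.09998961] [ 0.47893435 -0.31526711  0.09300967]
rings 695 [ 0.35467181 -0.34947027  0.10201791] [ 0.5747299  -0.28347563  0.12302736] [ 0.4595891  -0.31735245  0.10975133]
col 820 [ 0.34953032 -0.34992959  0.09811267] [ 0.5866365  -0.28111126  0.12302736] [ 0.466865   -0.31624787  0.10831854]
bottle [0.72316529 0.01760232 0.08025175]
tin [0.70218808 0.17509583 0.03617823]
beak [ 0.52449253 -0.57660499  0.00154247]
tray ((677.4306640625, -298.20849609375), (313.6013488769531, 223.7196502685547), 3.3617095947265625) [[ 514.34045 -195.73584]
 [ 527.4592  -419.0705 ]
 [ 840.5209  -400.68115]
 [ 827.4021  -177.3465 ]]
```

```bash
python3 - <<'E'
from h import *
z=dict(np.load('pics/top0.npz')); X=cloud(z); 
m=np.zeros((480,640),bool); m[215:310,340:400]=1
def st(n,mm):
    q=X[mm]; r=cv2.minAreaRect((q[:,:2]*1000).astype(np.float32)); print(n,len(q),q.mean(0).round(4),np.median(q[:,2]).round(4),r)
post=m&(X[...,2]>.1)&(X[...,0]<.40); st('post',post)
rings=m&(X[...,2]>.1)&(X[...,0]>.44)&(X[...,0]<.535)
n,l=cv2.connectedComponents(rings.astype(np.uint8))
for i in range(1,n):
    if (l==i).sum()>30: st('ring%d'%i,l==i)
# bar rows
g=z['p'].astype(int)
for r0 in (218,221,224,238,262,272,275,280,284):
    row=X[r0,350:392]; k=(row[:,2]>.08)&(row[:,2]<.102); 
    print(r0,k.sum(),row[k].mean(0).round(4) if k.any() else '', np.where(k)[0][[0,-1]]+350 if k.any() else '')
col=m&(X[...,0]>.535)&(X[...,2]>.085); st('col',col)
for r0 in range(216,246): print(r0,(X[r0,360:384,2]*1000).astype(int).tolist(), X[r0,370,0].round(3))
E
```

```text
post 284 [ 0.373  -0.3068  0.2506] 0.1067 ((366.09088134765625, -264.1007080078125), (46.49968719482422, 164.49160766601562), 10.858885765075684)
ring1 187 [ 0.5088 -0.3152  0.1113] 0.1119 ((509.5933532714844, -316.1544494628906), (22.040584564208984, 65.45795440673828), 2.678635597229004)
ring4 197 [ 0.4665 -0.3165  0.1114] 0.1122 ((466.72332763671875, -317.087646484375), (22.562664031982422, 65.61107635498047), 2.5962727069854736)
218 0  
221 5 [ 0.5882 -0.3117  0.0911] [366 371]
224 6 [ 0.5802 -0.3128  0.0887] [366 371]
238 5 [ 0.5412 -0.3146  0.0882] [367 371]
262 7 [ 0.4736 -0.3037  0.0969] [356 383]
272 6 [ 0.4471 -0.3168  0.0909] [367 372]
275 6 [ 0.4389 -0.317   0.0899] [367 372]
280 5 [ 0.4254 -0.3186  0.0891] [368 372]
284 6 [ 0.4145 -0.32    0.0901] [368 373]
col 227 [ 0.561  -0.3128  0.1012] 0.1011 ((561.0767211914062, -312.87109375), (48.40467071533203, 49.012996673583984), 39.71891784667969)
216 [0, 1, 1, 5, 0, 1, -1, -1, 3, 2, -1, 4, 5, 4, -1, -3, 0, 1, 0, 3, 0, -1, 0, -4] 0.62
217 [0, -2, 1, -1, 4, 7, 6, 0, 2, 3, 0, -2, 2, 2, 1, 0, 1, 7, 3, 0, 2, 5, 3, 2] 0.617
218 [2
[... 2229 characters left out ...]
7, 89, 93, 89, 90, -1, 1, 1, 5, 5, 3, 3, 6, 10, 5, 5, 5] 0.538
240 [-3, 1, 3, 9, 3, 2, 4, 88, 86, 94, 91, 88, 8, 10, 1, 6, 10, 4, 10, 10, 10, 9, 6, 0] 0.535
241 [12, 7, 11, 4, 10, 11, 7, 86, 89, 94, 93, 87, 7, 3, 7, 5, 4, 10, 15, 10, 7, 9, 14, 12] 0.532
242 [12, 7, 8, 11, 8, 13, 19, 85, 88, 82, 95, 88, 11, 20, 11, 12, 16, 11, 10, 13, 16, 15, 18, 24] 0.529
243 [13, 17, 19, 23, 20, 22, 15, 92, 93, 93, 89, 90, 20, 21, 18, 17, 19, 16, 23, 17, 21, 18, 19, 18] 0.527
244 [21, 21, 22, 21, 22, 19, 23, 93, 88, 87, 90, 87, 87, 23, 21, 22, 23, 21, 18, 22, 24, 24, 23, 24] 0.524
245 [101, 105, 111, 111, 113, 107, 115, 119, 112, 114, 117, 116, 115, 116, 111, 110, 112, 112, 117, 106, 109, 103, 93, 26] 0.518
```

```bash
python3 - <<'E'
from h import *
a=cv2.imread('pics/top0.png')[210:315,320:400]; cv2.imwrite('pics/top0y.png',cv2.resize(a,None,fx=5.6,fy=5.6,interpolation=cv2.INTER_NEAREST))
E
```

```text
(no output)
```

View pics/top0y.png

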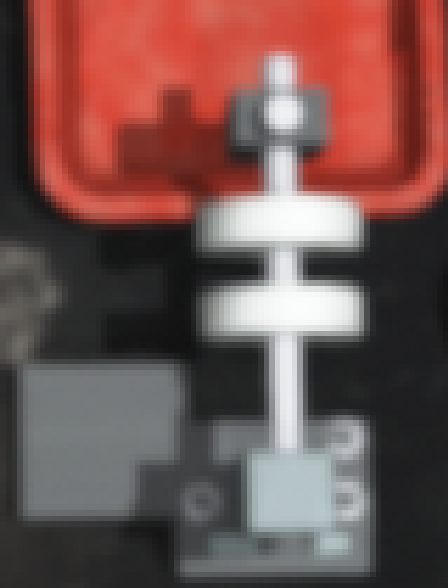

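drive_tool(series=[0.05,-0.018,0,0,0,3,0.1,-0.037,0,0,0,6,0.15,-0.056,0,0,0,9,0.2,-0.074,0,0,0,11,0.25,-0.093,0,0,0,13.6], fingers=100)

```text
time_s: 0.72
position: [0.3902, -0.4387, 0.2303]
ee_rot: [[0.999, 0.046, -0.001], [0.046, -0.999, 0.002], [-0.001, -0.002, -1.0]]
ft_force: [0.5, 0.0, 0.3]
opening: 0.0851
```

drive_tool(series=[0.044,-0.029,0,0,0,0,0.088,-0.058,0,0,0,0,0.132,-0.088,0,0,0,0,0.175,-0.117,0,0,0,0,0.175,-0.117,0,0,0,0])

```text
time_s: 1.35
position: [0.5634, -0.3085, 0.2296]
ee_rot: [[0.999, 0.054, 0.0], [0.054, -0.999, 0.005], [0.0, -0.005, -1.0]]
ft_force: [-0.5, 0.1, 0.5]
opening: 0.0852
```

```bash
python3 - <<'E'
from h import *
p,d,cp=snap('wrist','w1'); print(cp, read_state()['position'])
E
```

```text
{'intrinsics': array([[419.23426501,   0.        , 324.14932391],
       [  0.        , 419.23426501, 243.59311076],
       [  0.        ,   0.        ,   1.        ]]), 'D': array([-0.02186313,  0.        ,  0.        ,  0.        ,  0.        ]), 'eye': array([ 0.64376415, -0.3042063 ,  0.37250991]), 'attitude': array([[ 0.05431893, -0.94673111, -0.31741087],
       [-0.99850917, -0.0532116 , -0.01216363],
       [-0.00537425,  0.31759838, -0.9482101 ]])} [ 0.5610522  -0.31145356  0.22959553]
```

View pics/w1.png

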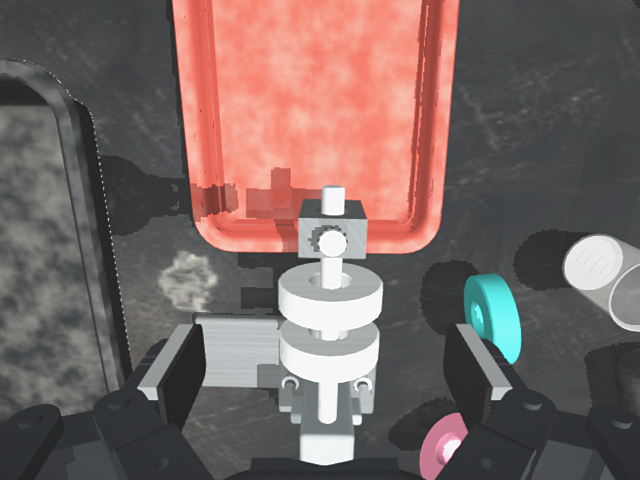

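```bash
python3 - <<'E'
from h import *
z=dict(np.load('pics/w1.npz')); X=cloud(z)
for n,u,v,h in [('cTL',299,219,.103),('cTR',367,219,.103),('cBL',299,257,.103),('cBR',368,257,.103),('screw',333,243,.115),('end L',321.5,187,.093),('end R',344,187,.093),('barpostL',319,422,.085),('barpostR',337,422,.085),('posttopL',303,424,.108),('posttopR',354,420,.108)]:
    print(n,ray(z,u,v,h).round(4))
a=X[219:257,300:366]; print(np.median(a[...,2]))
# bar segs
m=lambda r:[ (X[r,300:360][(X[r,300:360,2]>.075)&(X[r,300:360,2]<.098)]).mean(0).round(4)]
for r in (192,197,262,330,390,400,410): print(r,m(r))
E
```

```text
cTL [ 0.5698 -0.29    0.103 ]
cTR [ 0.5724 -0.3352  0.103 ]
cBL [ 0.5429 -0.291   0.103 ]
cBR [ 0.5456 -0.3382  0.103 ]
screw [ 0.5583 -0.3132  0.115 ]
end L [ 0.5902 -0.3038  0.093 ]
end R [ 0.591  -0.3189  0.093 ]
barpostL [ 0.3881 -0.3122  0.085 ]
barpostR [ 0.389  -0.3274  0.085 ]
posttopL [ 0.4058 -0.2992  0.108 ]
posttopR [ 0.412  -0.3386  0.108 ]
0.10370370368790727
192 [array([ 0.5869, -0.3118,  0.0914])]
197 [array([ 0.5835, -0.312 ,  0.0916])]
262 [array([ 0.5361, -0.3138,  0.0915])]
330 [array([ 0.475 , -0.3157,  0.0816])]
390 [array([ 0.4261, -0.3169,  0.0915])]
400 [array([ 0.4167, -0.3178,  0.092 ])]
410 [array([ 0.3996, -0.3183,  0.0834])]
```

```bash
python3 - <<'E'
from h import *
a=cv2.imread('pics/w1.png')[170:450,180:420]; cv2.imwrite('pics/w1z.png',cv2.resize(a,None,fx=2.1,fy=2.1,interpolation=cv2.INTER_NEAREST))
E
```

```text
(no output)
```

View pics/w1z.png

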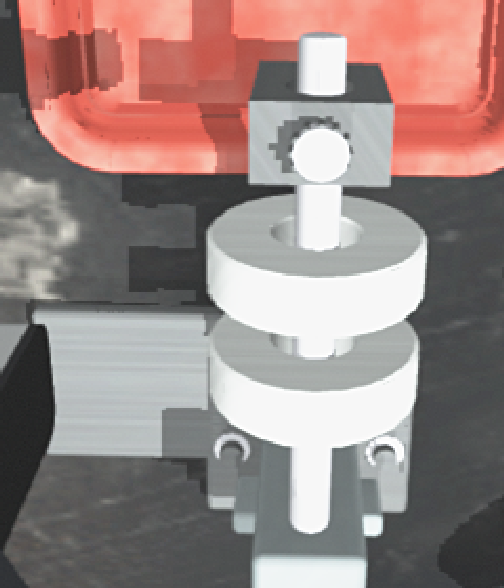

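```bash
cat >> h.py <<'E'
from scipy.spatial.transform import Rotation as Ro
def go(x,y,zz,yaw=2.3):
    s=read_state(); R=s['ee_rot']; p=s['position']
    c,sn=np.cos(np.radians(yaw)),np.sin(np.radians(yaw))
    G=np.array([[c,sn,0],[sn,-c,0],[0,0,-1.]])
    d=R.T@(np.array([x,y,zz])-p); w=Ro.from_matrix(R.T@G).as_rotvec(degrees=True)
    print('t',s['time_s'],'p',p.round(4),'d',d.round(4),'w',w.round(2),'F',s['ft_force'].round(1),'op',s['opening'])
E
python3 -c "
from h import *
go(.558,-.3135,.062)"
```

```text
t 1.4 p [ 0.5611 -0.3115  0.2296] d [-0.0029  0.0025  0.1676] w [-0.19  0.08  0.58] F [-0.7 -1.2  0.8] op 0.08534529055826487
```

drive_tool(series=[-0.003,0.002,0.035,0,0,0.6,-0.003,0.002,0.07,-0.2,0,0.6,-0.003,0.002,0.1,-0.2,0,0.6,-0.003,0.002,0.13,-0.2,0,0.6,-0.003,0.002,0.13,-0.2,0,0.6])

```text
time_s: 2.02
position: [0.5551, -0.3139, 0.0973]
ee_rot: [[0.999, 0.038, -0.007], [0.038, -0.999, 0.002], [-0.007, -0.002, -1.0]]
ft_force: [-0.0, 0.7, -0.1]
opening: 0.0855
```

```bash
python3 -c "
from h import *
go(.558,-.3135,.062)"
```

```text
t 2.025 p [ 0.5551 -0.3139  0.0973] d [ 0.0032 -0.0002  0.0353] w [-0.1   0.38 -0.13] F [-0.   0.7 -0.1] op 0.085488219610673
```

drive_tool(series=[0.002,0,0.018,0,0.3,0,0.003,0,0.035,0,0.4,0,0.003,0,0.035,0,0.4,0,0.003,0,0.035,0,0.4,0])

```text
time_s: 2.52
position: [0.5582, -0.314, 0.0631]
ee_rot: [[0.999, 0.038, 0.001], [0.038, -0.999, 0.001], [0.001, -0.001, -1.0]]
ft_force: [0.4, 0.8, -0.2]
opening: 0.0856
```

```bash
python3 -c "
from h import *
go(.558,-.3135,.062)
snap('wrist','w2');snap('scene','s2')"
```

```text
t 2.525 p [ 0.5582 -0.314   0.0631] d [-0.0002 -0.0005  0.0011] w [-0.07 -0.07 -0.14] F [ 0.4  0.8 -0.2] op 0.08555619945054044
```

View pics/w2.png

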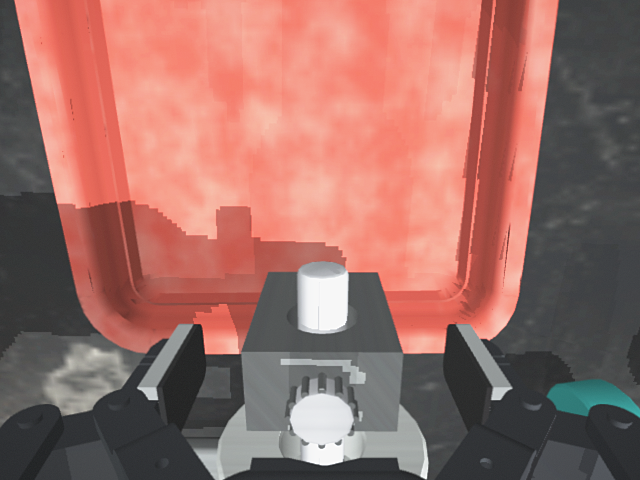

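View pics/s2.png

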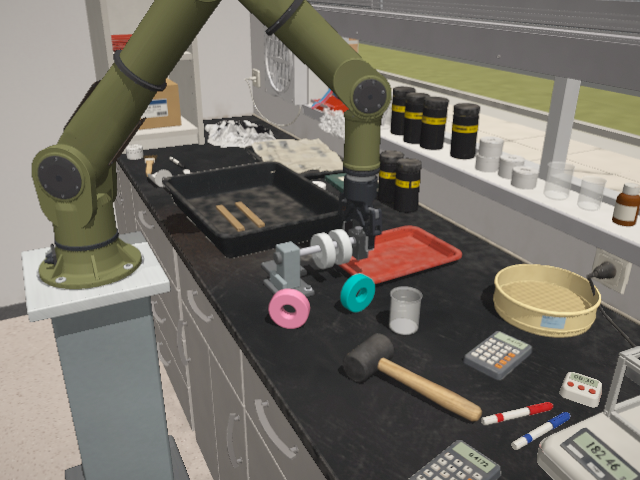

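drive_tool(series=[0,0,0,0,0,0,0,0,0,0,0,0,0,0,0,0,0,0,0,0,0,0,0,0,0,0,0,0,0,0], fingers=30, squeeze=50)

```text
time_s: 3.25
position: [0.5587, -0.314, 0.0637]
ee_rot: [[0.999, 0.038, 0.002], [0.038, -0.999, 0.001], [0.002, -0.001, -1.0]]
ft_force: [-0.4, 0.5, 5.7]
opening: 0.0454
```

drive_tool(series=[0,0,-0.002,0,0,0,0,0,-0.004,0,0,0,0,0,-0.004,0,0,0,0,0,-0.004,0,0,0], fingers=0)

```text
time_s: 3.75
position: [0.5585, -0.3139, 0.0674]
ee_rot: [[0.999, 0.038, 0.002], [0.038, -0.999, 0.001], [0.002, -0.001, -1.0]]
ft_force: [-0.0, 0.7, -2.1]
opening: 0.0453
```

drive_tool(series=[0.015,0,0,0,0,0,0.03,0,0,0,0,0,0.045,0,0,0,0,0,0.06,0,0,0,0,0,0.07,0,0,0,0,0])

```text
time_s: 4.38
position: [0.6301, -0.3107, 0.0673]
ee_rot: [[0.999, 0.039, 0.002], [0.039, -0.999, 0.001], [0.003, -0.001, -1.0]]
ft_force: [-0.4, 0.1, -2.2]
opening: 0.0453
```

drive_tool(series=[0.004,0,-0.02,0,0,0,0.004,0,-0.05,0,0,0,0.004,0,-0.08,0,0,0,0.004,0,-0.105,0,0,0,0.004,0,-0.11,0,0,0])

```text
time_s: 5.0
position: [0.635, -0.3109, 0.1793]
ee_rot: [[0.999, 0.039, 0.006], [0.039, -0.999, 0.0], [0.006, 0.0, -1.0]]
ft_force: [-0.1, 0.3, -2.0]
opening: 0.0454
```

```bash
python3 -c "
from h import *
go(.405,-.234,.17)
snap('wrist','w3');snap('top','t3')
a=cv2.imread('pics/t3.png')[130:330,290:490]; cv2.imwrite('pics/t3z.png',cv2.resize(a,(600,600)))"
```

```text
t 5.0 p [ 0.635  -0.3109  0.1793] d [-0.2269 -0.0857  0.008 ] w [ 0.01 -0.33 -0.08] F [-0.1  0.3 -2. ] op 0.04543939293383132
```

View pics/w3.png

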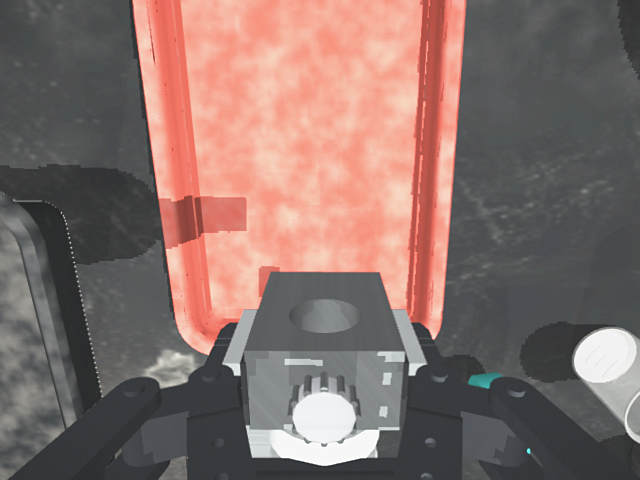

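View pics/t3z.png

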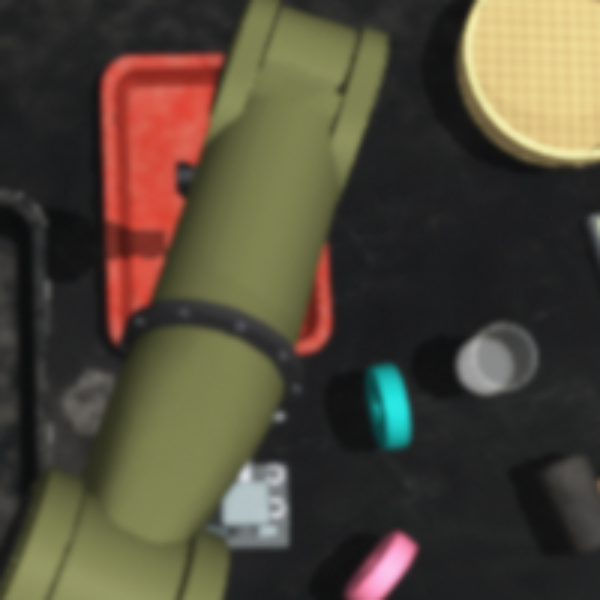

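```bash
python3 -c "
from h import *
z=dict(np.load('pics/top0.npz'))
for u,v in [(98,434),(100,518),(187,434),(185,548),(290,548)]: print(ray(z,290+u/3-.33,130+v/3-.33,.012).round(4))
c,s=np.cos(.0384),np.sin(.0384)
for a,b in [(.05,.13),(-.03,.13),(.05,.05),(-.06,.05),(-.06,-.05),(.01,.085)]: print(a,b,.395+c*a-s*b,-.319+s*a+c*b)
"
```

```text
[ 0.4439 -0.1884  0.012 ]
[ 0.3639 -0.1922  0.012 ]
[ 0.4458 -0.2736  0.012 ]
[ 0.3373 -0.2735  0.012 ]
[ 0.3393 -0.3736  0.012 ]
0.05 0.13 0.43997236727309685 -0.18717630644738525
-0.03 0.13 0.36003134242569573 -0.19024755152832606
0.05 0.05 0.4430436123540377 -0.2671173312947863
-0.06 0.05 0.3331247031888612 -0.27134029328107995
-0.06 -0.05 0.3369637595400372 -0.37126657434033133
0.01 0.085 0.4017294302074256 -0.23367875546451877
```

drive_tool(series=[-0.045,-0.017,0,0,0,0,-0.09,-0.034,0,0,0,0,-0.135,-0.051,0,0,0,0,-0.18,-0.068,0,0,0,0,-0.227,-0.085,0,0,0,0])

```text
time_s: 5.72
position: [0.4018, -0.2336, 0.1756]
ee_rot: [[0.999, 0.039, 0.001], [0.039, -0.999, 0.002], [0.001, -0.002, -1.0]]
ft_force: [-0.7, -0.5, -1.3]
opening: 0.0453
```

drive_tool(series=[0,0,0,0,0,0,0,0,0,0,0,0])

```text
time_s: 5.98
position: [0.4019, -0.2337, 0.1752]
ee_rot: [[0.999, 0.039, 0.001], [0.039, -0.999, 0.002], [0.001, -0.002, -1.0]]
ft_force: [0.0, -0.1, -1.2]
opening: 0.0456
```

```bash
python3 -c "
from h import *
go(.404,-.235,.06)"
```

```text
t 5.975 p [ 0.4019 -0.2337  0.1752] d [0.0019 0.0016 0.1152] w [-0.14 -0.06 -0.08] F [ 0.  -0.1 -1.2] op 0.045605718458564544
```

drive_tool(series=[0.001,0,0.03,0,0,0,0.002,0.001,0.06,0,0,0,0.002,0.001,0.09,0,0,0,0.002,0.001,0.115,0,0,0,0.002,0.001,0.115,0,0,0])

```text
time_s: 6.6
position: [0.4042, -0.2338, 0.0582]
ee_rot: [[0.999, 0.04, -0.002], [0.04, -0.999, 0.005], [-0.002, -0.005, -1.0]]
ft_force: [0.1, -0.1, -1.7]
opening: 0.0458
```

```bash
python3 -c "
from h import *
go(.404,-.235,.034)
snap('wrist','w4');snap('scene','s4')
a=cv2.imread('pics/s4.png')[190:340,220:420]; cv2.imwrite('pics/s4z.png',cv2.resize(a,(800,600)))"
```

```text
t 6.6 p [ 0.4042 -0.2338  0.0582] d [-0.0002  0.0013  0.0242] w [-0.27  0.1  -0.04] F [ 0.1 -0.1 -1.7] op 0.0457689860562705
```

View pics/w4.png

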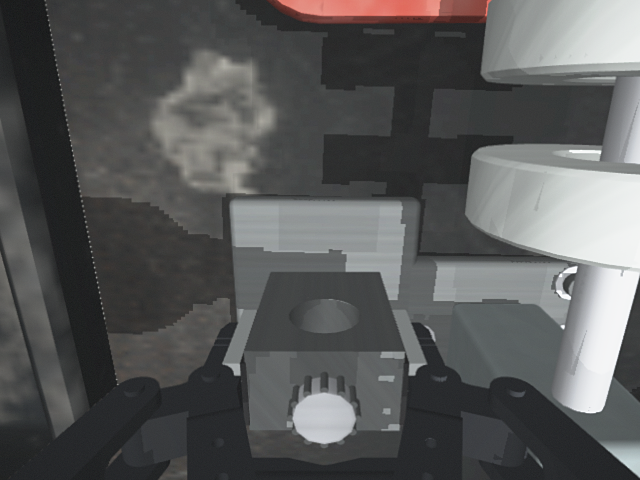

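View pics/s4z.png

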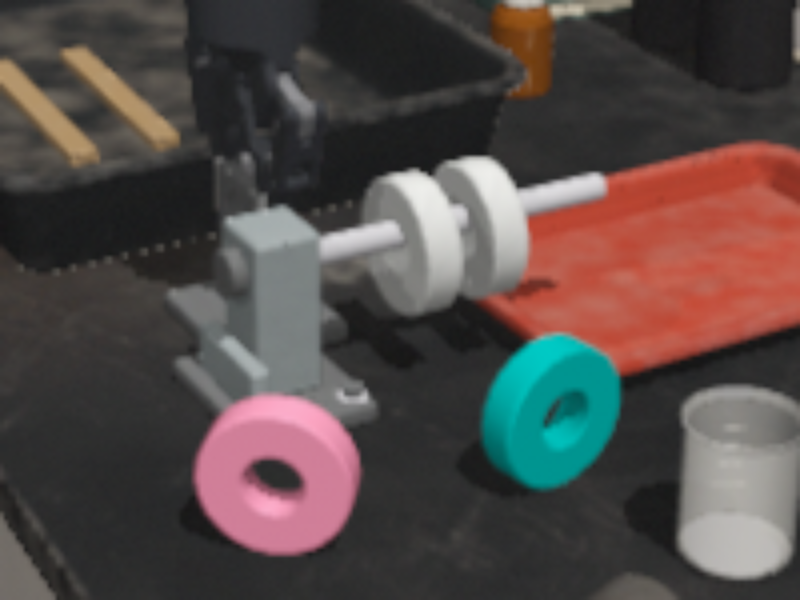

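drive_tool(series=[0,0.001,0.01,-0.2,0,0,0,0.001,0.018,-0.2,0,0,0,0.001,0.021,-0.2,0,0,0,0.001,0.023,-0.2,0,0,0,0.001,0.024,-0.2,0,0])

```text
time_s: 7.32
position: [0.4051, -0.2354, 0.0362]
ee_rot: [[0.999, 0.039, 0.001], [0.039, -0.999, -0.001], [0.001, 0.001, -1.0]]
ft_force: [-0.1, -0.5, -2.0]
opening: 0.0457
```

drive_tool(series=[0,0,0.002,0,0,0,0,0,0.003,0,0,0,0,0,0.004,0,0,0])

```text
time_s: 7.7
position: [0.4052, -0.2354, 0.0327]
ee_rot: [[0.999, 0.039, 0.002], [0.039, -0.999, -0.001], [0.002, 0.001, -1.0]]
ft_force: [-3.5, 1.6, 18.9]
opening: 0.0458
```

drive_tool(series=[0,0,-0.001,0,0,0,0,0,-0.001,0,0,0])

```text
time_s: 7.95
position: [0.4053, -0.2355, 0.0338]
ee_rot: [[0.999, 0.039, 0.002], [0.039, -0.999, -0.001], [0.002, 0.001, -1.0]]
ft_force: [0.6, 0.4, -1.7]
opening: 0.0454
```

drive_tool(series=[0,0,0,0,0,0,0,0,0,0,0,0,0,0,0,0,0,0,0,0,0,0,0,0,0,0,0,0,0,0], fingers=78)

```text
time_s: 8.57
position: [0.4054, -0.2351, 0.0338]
ee_rot: [[0.999, 0.04, 0.002], [0.04, -0.999, -0.001], [0.002, 0.001, -1.0]]
ft_force: [0.7, 4.3, -0.2]
opening: 0.0666
```

drive_tool(series=[0,0,0,0,0,0,0,0,0,0,0,0], fingers=68)

```text
time_s: 8.82
position: [0.4056, -0.2357, 0.0339]
ee_rot: [[0.999, 0.039, 0.002], [0.039, -0.999, -0.002], [0.002, 0.002, -1.0]]
ft_force: [1.5, 0.0, 0.0]
opening: 0.058
```

```bash
python3 -c "
from h import *
go(.404,-.235,.034)
snap('wrist','w5')"
```

```text
t 8.825 p [ 0.4056 -0.2357  0.0339] d [-0.0015 -0.0008 -0.0001] w [ 0.1  -0.14 -0.06] F [1.5 0.  0. ] op 0.057964243715382946
```

View pics/w5.png

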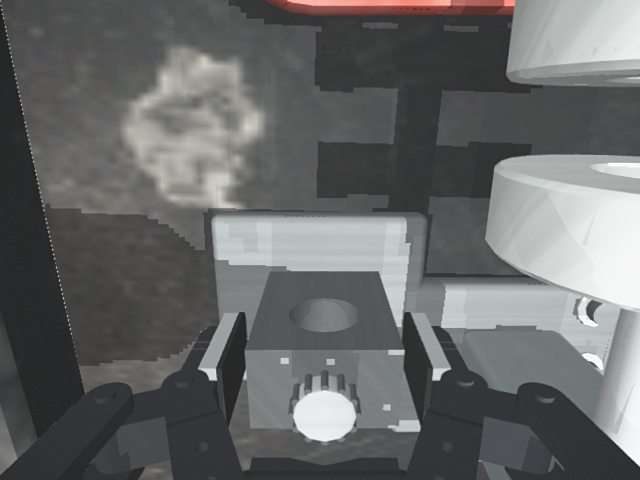

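drive_tool(series=[0,-0.0005,-0.015,0,0,0,0,-0.0005,-0.04,0,0,0,0,-0.0005,-0.07,0,0,0,0,-0.0005,-0.11,0,0,0,0,-0.0005,-0.13,0,0,0])

```text
time_s: 9.5
position: [0.4054, -0.2356, 0.1658]
ee_rot: [[0.999, 0.038, 0.004], [0.038, -0.999, -0.003], [0.004, 0.003, -1.0]]
ft_force: [1.3, -0.5, 0.1]
opening: 0.0584
```

```bash
python3 -c "
from h import *
go(.428,-.3175,.16)
snap('wrist','w6');snap('scene','s6')
a=cv2.imread('pics/s6.png')[190:340,220:420]; cv2.imwrite('pics/s6z.png',cv2.resize(a,(800,600)))"
```

```text
t 9.5 p [ 0.4054 -0.2356  0.1658] d [0.0194 0.0827 0.0061] w [ 0.17 -0.22 -0.11] F [ 1.3 -0.5  0.1] op 0.05844229020544304
```

View pics/w6.png

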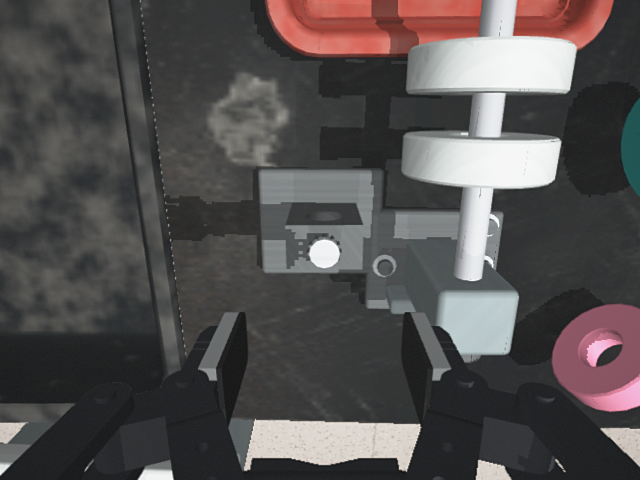

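drive_tool(series=[0.005,0.02,0,0,0,0,0.01,0.04,0,0,0,0,0.015,0.06,0,0,0,0,0.019,0.083,0,0,0,0,0.019,0.083,0,0,0,0], fingers=47)

```text
time_s: 10.22
position: [0.4277, -0.321, 0.1649]
ee_rot: [[0.999, 0.035, 0.004], [0.035, -0.999, -0.004], [0.004, 0.004, -1.0]]
ft_force: [0.8, 0.2, -0.0]
opening: 0.0399
```

```bash
python3 -c "
from h import *
go(.428,-.3175,.058)
snap('wrist','w7')"
```

```text
t 10.225 p [ 0.4277 -0.321   0.1649] d [-0.     -0.0039  0.1069] w [ 0.22 -0.24 -0.32] F [ 0.8  0.2 -0. ] op 0.0399401295190913
```

View pics/w7.png

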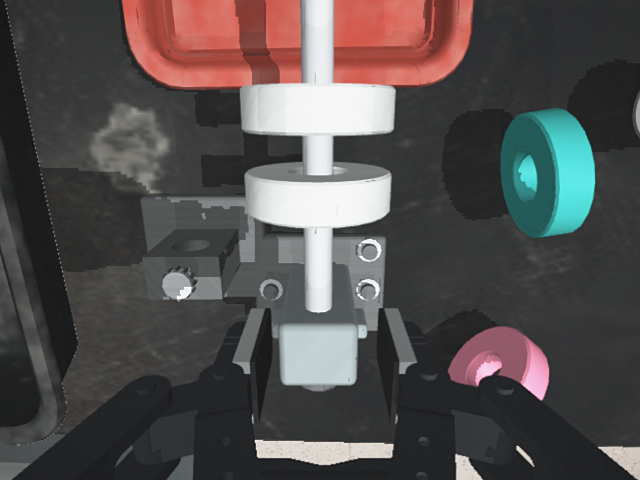

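```bash
python3 -c "
from h import *
z=dict(np.load('pics/w7.npz')); X=cloud(z)
for n,a in [('in',X[160:230,240:395]),('out',X[80:140,235:400])]:
    q=a[(a[...,2]>.06)&(a[...,2]<.125)&(abs(a[...,1]+.315)<.04)]; q=q[(q[:,1]>-.305)|(q[:,1]<-.328)|(q[:,2]>.105)]
    print(n,np.percentile(q,[1,5,50,95,99],axis=0).round(4))
go(.433,-.3175,.058)"
```

```text
in [[ 0.4522 -0.353   0.0641]
 [ 0.4538 -0.3487  0.0745]
 [ 0.466  -0.3162  0.1115]
 [ 0.4745 -0.2835  0.1172]
 [ 0.4749 -0.2789  0.1179]]
out [[ 0.4949 -0.3513  0.0894]
 [ 0.4961 -0.3468  0.0962]
 [ 0.506  -0.3147  0.1132]
 [ 0.5154 -0.2823  0.1173]
 [ 0.5167 -0.2776  0.118 ]]
t 10.275 p [ 0.4276 -0.3194  0.1649] d [ 0.005 -0.002  0.107] w [ 0.17 -0.22 -0.24] F [1.2 0.8 0.2] op 0.04016486636125112
```

drive_tool(series=[0.003,-0.002,0.02,0,-0.2,0,0.003,-0.002,0.045,0.2,-0.2,-0.2,0.003,-0.002,0.065,0.2,-0.2,-0.2,0.003,-0.002,0.085,0.2,-0.2,-0.2,0.003,-0.002,0.085,0.2,-0.2,-0.2])

```text
time_s: 10.9
position: [0.4299, -0.3164, 0.0784]
ee_rot: [[0.999, 0.04, -0.003], [0.04, -0.999, 0.003], [-0.003, -0.003, -1.0]]
ft_force: [0.3, -0.2, -0.1]
opening: 0.04
```

```bash
python3 -c "
from h import *
go(.430,-.3175,.058)
snap('wrist','w8');snap('scene','s8')
a=cv2.imread('pics/s8.png')[190:340,220:420]; cv2.imwrite('pics/s8z.png',cv2.resize(a,(800,600)))"
```

```text
t 10.9 p [ 0.4299 -0.3164  0.0784] d [0.0001 0.0012 0.0204] w [-0.18  0.15 -0.01] F [ 0.3 -0.2 -0.1] op 0.0400445442051926
```

View pics/w8.png

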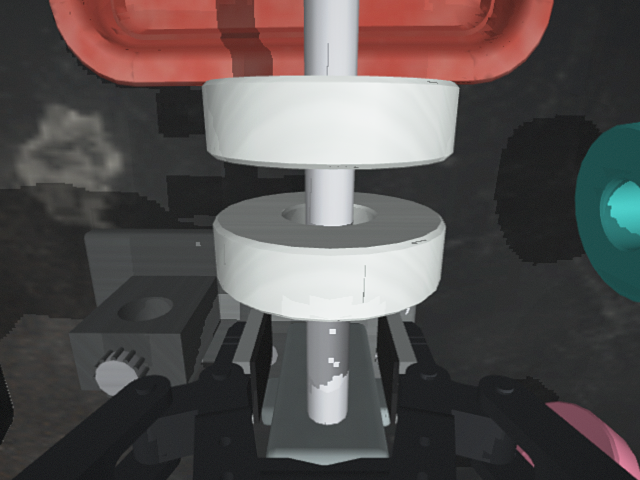

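View pics/s8z.png

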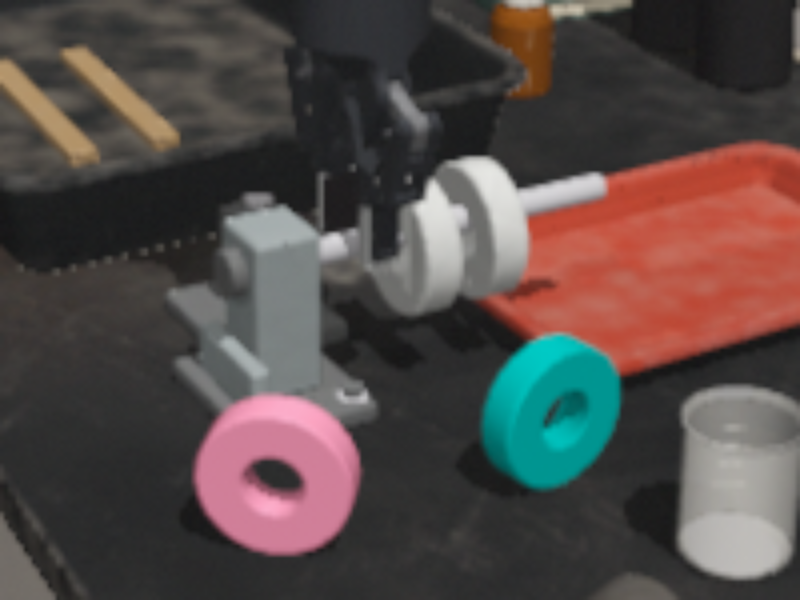

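drive_tool(series=[0,0.001,0.008,-0.2,0.1,0,0,0.001,0.014,-0.2,0.1,0,0,0.001,0.018,-0.2,0.1,0,0,0.001,0.018,-0.2,0.1,0])

```text
time_s: 11.5
position: [0.4309, -0.3181, 0.0618]
ee_rot: [[0.999, 0.04, 0.002], [0.04, -0.999, -0.002], [0.001, 0.002, -1.0]]
ft_force: [0.3, -0.4, 0.3]
opening: 0.0403
```

drive_tool(series=[0.008,0,0,0,0,0,0.016,0,0,0,0,0,0.024,0,0,0,0,0,0.032,0,0,0,0,0,0.04,0,0,0,0,0])

```text
time_s: 12.12
position: [0.4706, -0.3164, 0.0617]
ee_rot: [[0.999, 0.04, 0.0], [0.04, -0.999, -0.002], [-0.0, 0.002, -1.0]]
ft_force: [-4.8, -0.0, 0.9]
opening: 0.0402
```

```bash
python3 -c "
from h import *
go(.54,-.313,.06)
snap('wrist','w9')"
```

```text
t 12.125 p [ 0.4706 -0.3164  0.0617] d [ 0.0695 -0.0006  0.0016] w [ 0.1   0.   -0.03] F [-4.8 -0.   0.9] op 0.040232972753960046
```

View pics/w9.png

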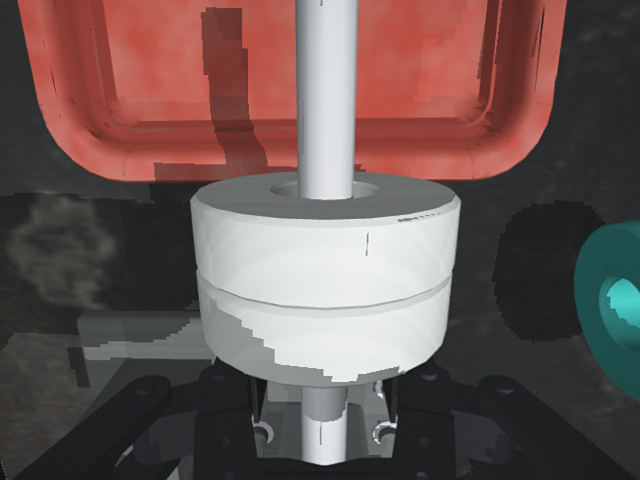

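drive_tool(series=[0.01,0,0,0,0,0,0.02,0,0,0,0,0,0.03,0,0,0,0,0,0.042,0,0,0,0,0,0.055,0,0,0,0,0])

```text
time_s: 12.8
position: [0.528, -0.3139, 0.0619]
ee_rot: [[0.999, 0.04, 0.002], [0.04, -0.999, -0.002], [0.002, 0.002, -1.0]]
ft_force: [-2.6, -0.3, -0.1]
opening: 0.04
```

drive_tool(series=[0.005,0,0,0,0,0,0.01,0,0,0,0,0,0.015,0,0,0,0,0,0.02,0,0,0,0,0,0.024,0,0,0,0,0])

```text
time_s: 13.42
position: [0.5517, -0.3131, 0.0621]
ee_rot: [[0.999, 0.04, 0.001], [0.04, -0.999, -0.002], [0.001, 0.002, -1.0]]
ft_force: [-5.2, -0.7, 3.8]
opening: 0.0401
```

```bash
python3 -c "
from h import *
go(.54,-.313,.06)
snap('wrist','w10');snap('scene','s10')
a=cv2.imread('pics/s10.png')[190:340,270:470]; cv2.imwrite('pics/s10z.png',cv2.resize(a,(800,600)))"
```

```text
t 13.425 p [ 0.5517 -0.3131  0.0621] d [-0.0117 -0.0006  0.002 ] w [ 0.12 -0.06 -0.  ] F [-5.2 -0.7  3.8] op 0.04007008739455457
```

View pics/w10.png

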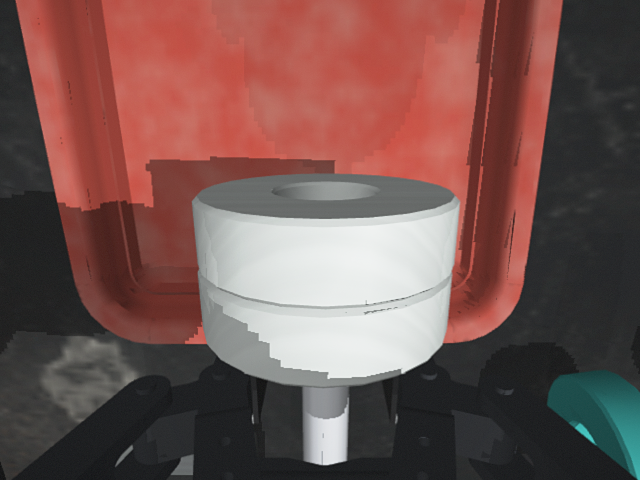

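View pics/s10z.png

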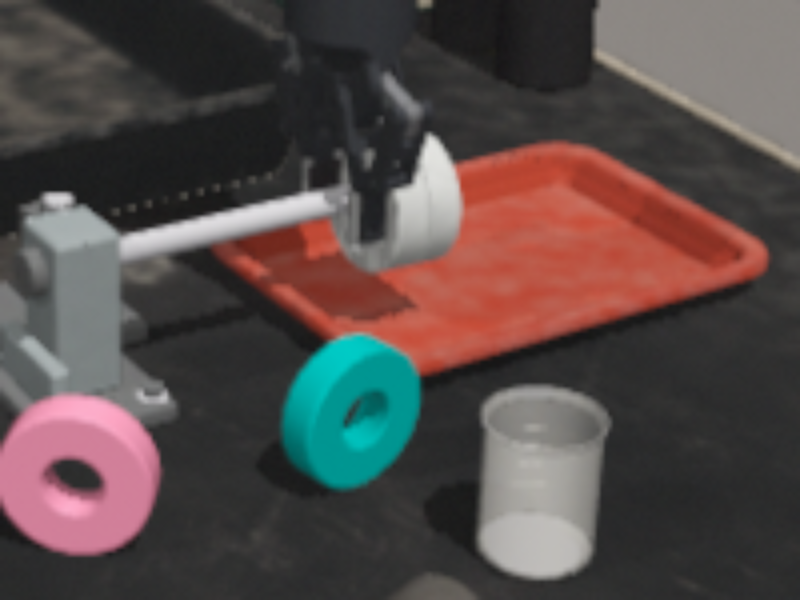

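drive_tool(series=[0.003,0,0,0,0,0,0.006,0,0,0,0,0,0.008,0,0,0,0,0,0.01,0,0,0,0,0,0.01,0,0,0,0,0])

```text
time_s: 14.15
position: [0.5632, -0.3125, 0.0622]
ee_rot: [[0.999, 0.041, 0.004], [0.041, -0.999, -0.002], [0.004, 0.002, -1.0]]
ft_force: [-0.2, -0.3, 0.0]
opening: 0.0403
```

```bash
python3 -c "
from h import *
go(.54,-.313,.06)
snap('wrist','w11');snap('scene','s11')
a=cv2.imread('pics/s11.png')[190:340,270:470]; cv2.imwrite('pics/s11z.png',cv2.resize(a,(800,600)))"
```

```text
t 14.15 p [ 0.5632 -0.3125  0.0622] d [-0.0232 -0.0004  0.0021] w [ 0.13 -0.2   0.04] F [-0.2 -0.3  0. ] op 0.04031534292725744
```

View pics/w11.png

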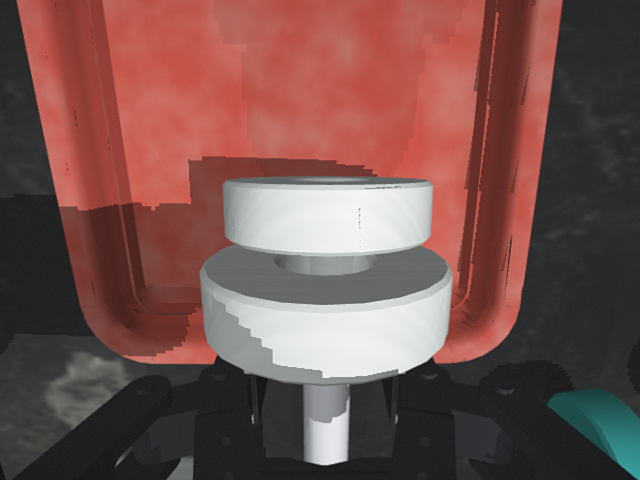

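View pics/s11z.png

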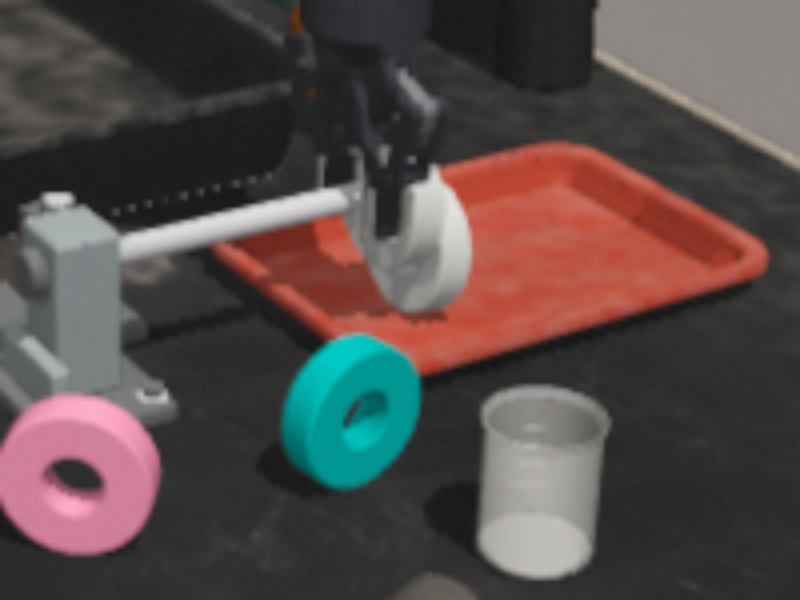

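drive_tool(series=[0.003,0,0,0,0,0,0.006,0,0,0,0,0,0.009,0,0,0,0,0,0.012,0,0,0,0,0,0.014,0,0,0,0,0])

```text
time_s: 14.88
position: [0.5774, -0.3118, 0.0622]
ee_rot: [[0.999, 0.041, 0.004], [0.041, -0.999, -0.002], [0.004, 0.002, -1.0]]
ft_force: [-1.4, 0.4, -0.6]
opening: 0.0402
```

```bash
python3 -c "
from h import *
go(.54,-.313,.06)
snap('wrist','w12')"
```

```text
t 14.875 p [ 0.5774 -0.3118  0.0622] d [-0.0374 -0.0003  0.0021] w [ 0.13 -0.21  0.04] F [-1.4  0.4 -0.6] op 0.04018244667546508
```

View pics/w12.png

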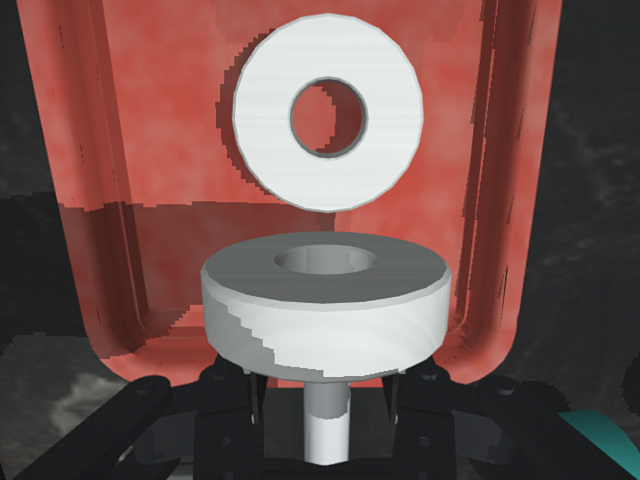

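Outer ring now lies flat in the tray; the inner one is still on the bar tip. Continue.

drive_tool(series=[0.003,0,0,0,0,0,0.005,0,0,0,0,0,0.007,0,0,0,0,0,0.009,0,0,0,0,0,0.01,0,0,0,0,0])

```text
time_s: 15.55
position: [0.5878, -0.3114, 0.0624]
ee_rot: [[0.999, 0.041, 0.004], [0.041, -0.999, -0.002], [0.004, 0.002, -1.0]]
ft_force: [-1.8, -0.8, 1.6]
opening: 0.0401
```

```bash
python3 -c "
from h import *
go(.54,-.313,.06)
snap('wrist','w13')"
```

```text
t 15.55 p [ 0.5878 -0.3114  0.0624] d [-0.0478 -0.0004  0.0022] w [ 0.14 -0.24  0.05] F [-1.8 -0.8  1.6] op 0.040146286080397525
```

View pics/w13.png

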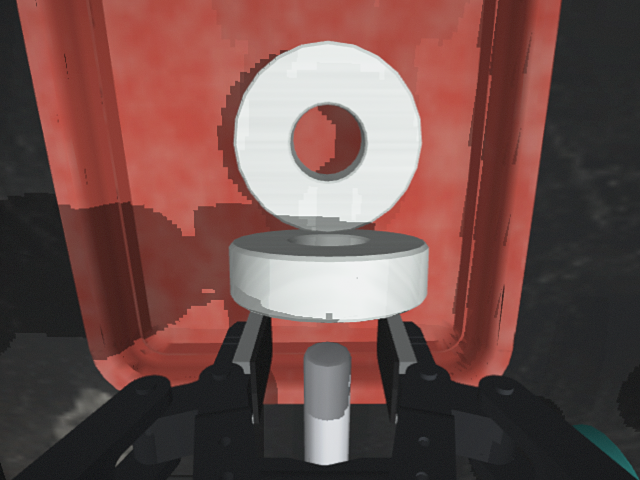

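drive_tool(series=[0.003,0,0,0,0,0,0.006,0,0,0,0,0,0.009,0,0,0,0,0,0.012,0,0,0,0,0,0.015,0,0,0,0,0])

```text
time_s: 16.23
position: [0.6032, -0.3106, 0.0623]
ee_rot: [[0.999, 0.041, 0.004], [0.041, -0.999, -0.002], [0.004, 0.002, -1.0]]
ft_force: [-0.0, 0.1, 0.1]
opening: 0.0401
```

```bash
python3 -c "
from h import *
go(.54,-.313,.06)
snap('wrist','w14');snap('scene','s14')
a=cv2.imread('pics/s14.png')[190:340,270:470]; cv2.imwrite('pics/s14z.png',cv2.resize(a,(800,600)))"
```

```text
t 16.225 p [ 0.6032 -0.3106  0.0623] d [-0.0632 -0.0002  0.002 ] w [ 0.12 -0.24  0.06] F [-0.   0.1  0.1] op 0.04006560531025847
```

View pics/w14.png

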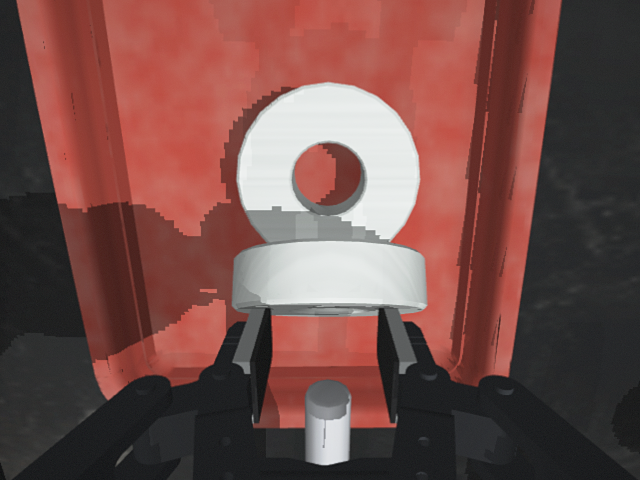

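View pics/s14z.png

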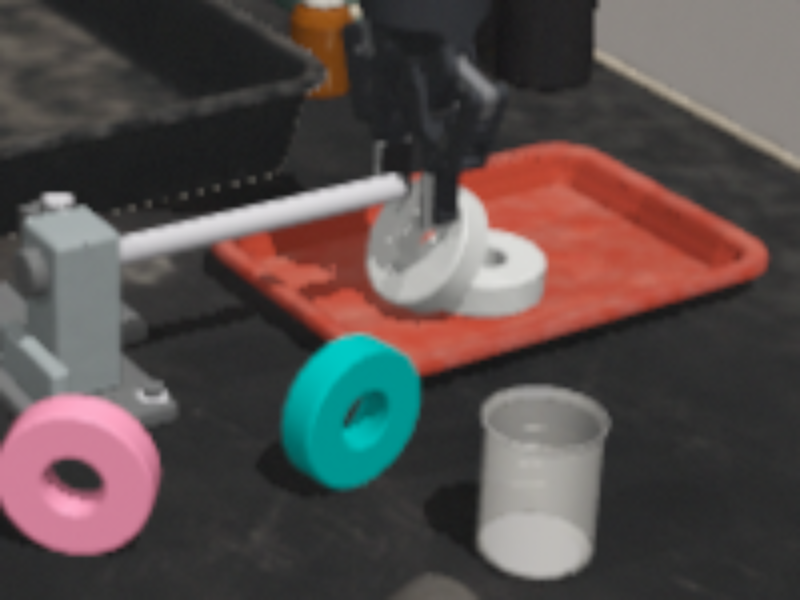

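drive_tool(series=[0,0,0,0,0,0,0,0,0,0,0,0,0,0,0,0,0,0,0,0,0,0,0,0])

```text
time_s: 16.82
position: [0.6034, -0.3105, 0.0624]
ee_rot: [[0.999, 0.041, 0.005], [0.041, -0.999, -0.002], [0.005, 0.002, -1.0]]
ft_force: [0.3, 0.2, -0.3]
opening: 0.04
```

```bash
python3 -c "
from h import *
go(.54,-.313,.06)
snap('wrist','w15')"
```

```text
t 16.825 p [ 0.6034 -0.3105  0.0624] d [-0.0634 -0.0002  0.0021] w [ 0.13 -0.27  0.07] F [ 0.3  0.2 -0.3] op 0.040004755802151154
```

View pics/w15.png

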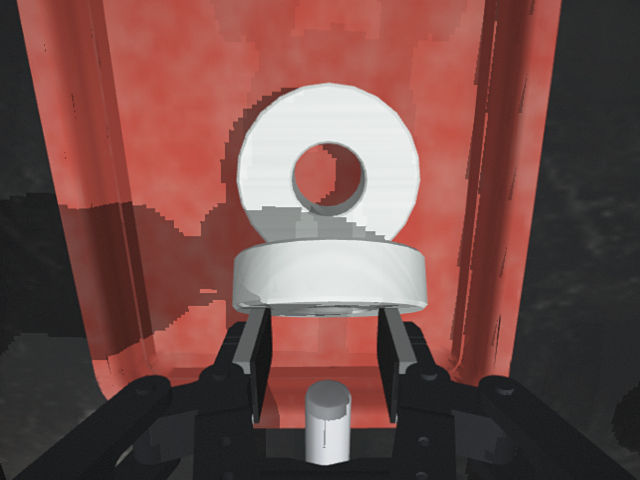

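drive_tool(series=[-0.004,0,0,0,0,0,-0.01,0,0,0,0,0,-0.01,0,0,0,0,0,-0.01,0,-0.01,0,0,0,-0.01,0,-0.03,0,0,0])

```text
time_s: 17.5
position: [0.593, -0.3106, 0.0925]
ee_rot: [[0.999, 0.042, 0.004], [0.042, -0.999, -0.001], [0.004, 0.001, -1.0]]
ft_force: [0.1, 0.6, 0.7]
opening: 0.0399
```

drive_tool(series=[0,0,-0.03,0,0,0,0,0,-0.07,0,0,0,0,0,-0.11,0,0,0,0,0,-0.15,0,0,0,0,0,-0.17,0,0,0])

```text
time_s: 18.12
position: [0.5933, -0.3105, 0.2662]
ee_rot: [[0.999, 0.042, 0.008], [0.042, -0.999, -0.003], [0.008, 0.003, -1.0]]
ft_force: [-0.5, -0.0, 0.1]
opening: 0.0405
```

```bash
python3 -c "
from h import *
go(.54,-.313,.06)
snap('wrist','w16');snap('scene','s16')"
```

```text
t 18.125 p [ 0.5933 -0.3105  0.2662] d [-0.0549 -0.0004  0.2058] w [ 0.19 -0.44  0.09] F [-0.5 -0.   0.1] op 0.040538521423356406
```

View pics/w16.png

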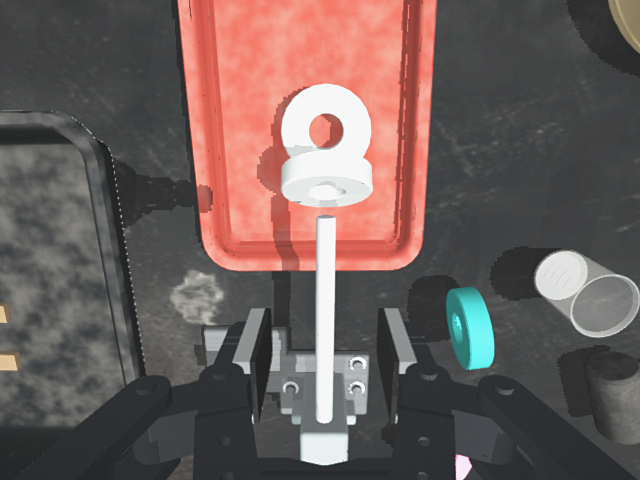

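View pics/s16.png

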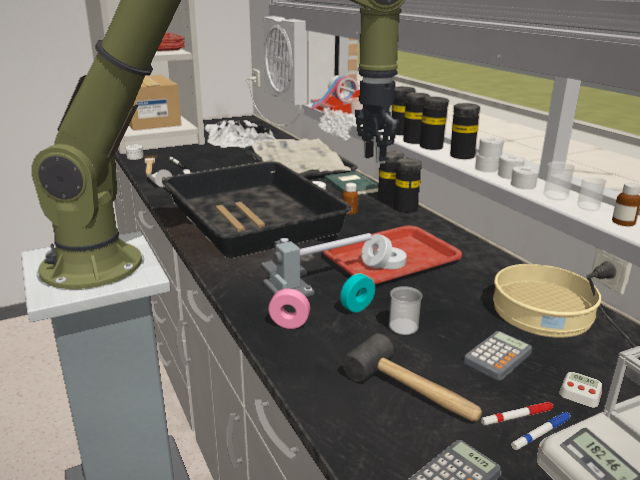

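drive_tool(series=[-0.02,0.05,0,0,0,0,-0.05,0.1,0,0,0,0,-0.08,0.15,0,0,0,0,-0.1,0.2,0,0,0,0,-0.1,0.22,0,0,0,0])

```text
time_s: 18.85
position: [0.499, -0.539, 0.2647]
ee_rot: [[0.999, 0.036, 0.006], [0.036, -0.999, -0.005], [0.006, 0.005, -1.0]]
ft_force: [0.3, 0.5, 0.4]
opening: 0.04
```

```bash
python3 -c "
from h import *
print(read_state()['position'])
snap('wrist','w17');snap('top','t17')"
```

```text
[ 0.49896308 -0.53895385  0.26466135]
```

View pics/t17.png

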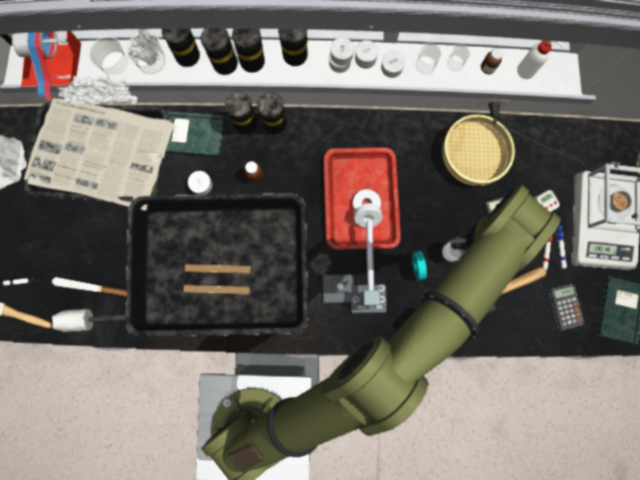

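View pics/w17.png

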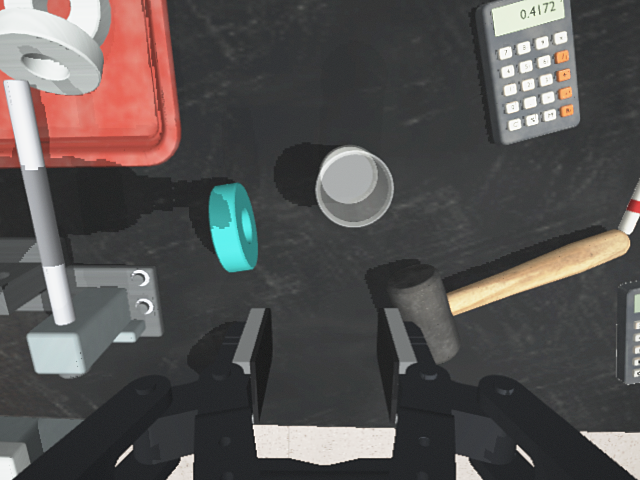

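```bash
python3 -c "
from h import *
z=dict(np.load('pics/t17.npz'));X=cloud(z)
q=X[268:305,318:356].reshape(-1,3)
q=q[(q[:,2]>.06)&(q[:,2]<.1)]; print('collar',len(q),q.mean(0),np.median(q[:,2]),np.ptp(q,0))
a=X[185:230,345:395].reshape(-1,3); print('ring pts', a[(a[:,2]>.02)].min(0),a[(a[:,2]>.02)&(a[:,2]<.09)].max(0))
for n in('bottle',252,172),('tin',200,182): print(n,X[n[2],n[1]],cloud(dict(np.load('pics/top0.npz')))[n[2],n[1]])
close_job(); print(read_state()['time_s'])"
```

```text
collar 177 [ 0.40815458 -0.23650037  0.07325148] 0.07167839344274052 [0.02863985 0.04454144 0.02357209]
ring pts [ 0.32776299 -0.39292729  0.02002579] [ 0.70944951 -0.27244407  0.08993716]
('bottle', 252, 172) [0.72271022 0.01736602 0.08190539] [0.72316529 0.01760232 0.08025175]
('tin', 200, 182) [0.70036347 0.17332785 0.04339472] [0.70218808 0.17509583 0.03617823]
the job is handed in; nothing more can be done
the job is handed in; nothing more can be done
```

I finished the job in the order asked and handed it in at about 19 s of the 59 s allowed. I gripped the collar, slid it off the bar and stood it on the bare wing. I then straddled the bar with the fingers and pushed both rings off the end into the tray.

**Collar:** it stands upright on the wing, with its top measured at 72 mm (12 + 60 expected). Its centre is about 4 mm in x and 2 mm in y from my estimate of the middle of the wing. While opening after the release, a finger may have touched something, because I read about 4 N sideways. I narrowed the opening, the force went to zero, and the collar had not moved.

**Rings:** both are inside the tray. The outer ring lies flat and the inner one leans steadily against it, with no change between my last two looks.

**Bystanders:** the bottle's position is unchanged within the depth noise. The tin moved less than 2 mm in plan; its height reading changed by 7 mm, more than the usual depth noise, but in the picture it has not moved. I checked the beaker, the tray and the pink and turquoise look-alikes by eye only, and they look the same. I did not measure the tray against its starting position.

The highest force I read was about 19 N, when setting the collar down. The gripper ended clear of everything.

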